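Fish the long suspension link out of the half-covered parts bin

ROBOT

A 7-joint arm with a two-finger parallel gripper is mounted at the origin on the work surface. World frame = base frame: x ahead of the robot, y to its left, z up, the work surface at z = 0. Lengths are in m, angles in degrees, forces in N, time in s.
With the tool pointing down it reaches from about 0.4 to 0.85 m from the base axis. Payload 4.5 kg.
Tool frame: the origin (TCP) lies on the centre line of the jaws, within the pads' length; the fingertips stand robot.finger_overhang ahead of it and the grasp point (between the pads) lies 11 mm behind it (robot.finger_overhang is the distance from the TCP to the fingertips, in m); x points along the fingers, y is the direction in which the jaws open and shut, and the axes are right-handed (so a half turn about x gives the same grasp; the last joint's range is limited). The gripper opens to 85 mm and grips with 20 to 120 N. Pads are 22 mm wide; open, the fingers measure 114 mm over their backs; the gripper's body (76 mm by 85 mm) begins 54 mm behind the grasp point. The pads swing forward as they close: fully open they stand 13 mm farther back than shut.
Start: joints at [-63.037, 39.483, -11.15, 89.685, 9.013, 51.709, -12.324], TCP at [0.264, 0.566, 0.239] pointing down, gripper open.
Joint ranges: [-172.22, 172.22], [-26.19, 119.32], [-84.43, 86.54], [7.71, 146.69], [-57.33, 237.33], [2.42, 119.75], [-152.13, 152.13]. Speed limits (degrees/s): [147.25, 147.25, 180, 180, 180, 180, 180].

INTERFACE

Orientations are given as a 3x3 rotation matrix whose columns are the frame's x, y, z axes.
In Python, from cell import robot gives the robot as it stands. The module is installed in compiled form; this text tells all that it offers.
- The arm moves only by the shell command python3 -m pendant 'ROWS' [FORCE]. ROWS is JSON, one flat list of numbers, 5 for each row, row after row: the finger opening in cm, from 0 to 8.54, then the shift along the world's x, y, z in cm, then the turn about the world's z in rad. A call has exactly 8 rows; each row shifts and turns the commanded pose from where the row before left it; what a row does not reach is not made up. A row lasts 1/10 s, in which the tool goes at most 50 mm and 8.59 degrees, less where a joint would pass 70% of its speed; a pose out of reach is approached as far as the arm can. A call is refused whole if a number of a shift passes 5 or a number of a turn 0.15, either way. A call with a gripper value outside its range is refused whole. The fingers move at their own pace and stop on an object; FORCE is the grip in N (left out, the last holds). Time passes only in rows, so rows that do not move let the fingers close, or fill a call up. It gives the time, the measured TCP pose, the force and the opening at its end, in the units of the state.
- robot.state(): the state, without advancing time (a new reading comes with each control period).
- robot.grab_frame(name): name is "scene" or "top" or "wrist"; returns a dict with "image" (480x640x3 uint8, red, green, blue), "depth" (480x640 float32, m along the optical axis (not along the pixel's ray), 0 where there is no reading), "vertical_fov" (degrees; the focal length in pixels is half the picture's height over the tangent of half this angle, whatever the lens; pixels are square), "cx", "cy" (the principal point, pixels), "extrinsics" (4x4, takes a point from world to camera coordinates); the wrist camera has in their place "hand_eye" (4x4, takes a point from camera to tool coordinates, whose origin is the TCP and whose axes are the tool frame's). Camera axes: x right, y down, z forward; pixel columns grow to the right and rows downward; lengths in m; the calibration is good to about 2 mm. A picture is of the moment at which its call begins: read the wrist's pose just before it.
- robot.sign_off(): hands the job in, once; it reports no verdict.
The state is a dict: "time": time; "qpos": joint angles; "dq": joint speeds; "effort": joint torques, N m; "position": TCP position; "orientation": TCP orientation; "contact_force": force on the tool from outside, world axes, zero at the start; "moment": the same for the moment, N m; "gripper_width": finger opening in m.
Only numpy, scipy, OpenCV 4.12 (cv2) and the standard library are available. Lean on these libraries where they do the work, as an engineer would, in place of code of your own. Each camera call takes 0.05 s, during which the arm holds its last target.

TASK

Take the long suspension link out of the half-covered bin through its opening, which is shorter than the link: tilt it and bring it out slanting, one end first, without wrenching it against the bin. Finish while still holding it in the gripper, motionless above the bin, all of it at least 5 cm higher than the bin's top, and leave the carton, the tin and the short link where they are.

Things in the scene. Friction and masses are not known exactly. Their poses are not given: they have to be found in the camera images.
- mouth (a point): centre of the bin's opening, level with the bin's top, 70 mm above the bench. x runs along the bin from its covered end to its lip end, y across, z up. The opening is 200 long (x -100 to 100) by 180 wide (y -90 to 90). A flat cover roofs the bin from x = -100 to its end wall (inner face x = -270); past x = 100 a lip roofs it to the other end wall (inner face x = 130).
- bin: blue sheet-steel bin fixed to the bench, 408 long x 230 wide x 70 high, all sheet 4 mm thick: inner floor 66 mm and underside of cover and lips 4 mm below mouth. 25 mm lips along both sides too, inner side walls 111 mm either side of the middle. Origin under its middle, on the bench; axes as mouth's, which lies at x = 70, z = 70 mm.
- link_mid (a point): middle and balance point of the long link: dark steel rod, 16 mm round, with a bush eye on each end (upright cylinder 40 mm across, 32 high). Eye centres 260 mm apart, 300 over all, 0.3 to 0.65 kg. x along the rod (bare from -110 to 110 mm), z up. It lies on the bin's floor, rod axis 16 mm above it, roughly along the bin: one end under the cover, the other near or under the lip.
- eye_a (a point): centre of the link's eye at its +x end (130 mm from link_mid), the one that starts at the bin's lip end
- eye_b (a point): centre of the link's eye at its -x end, the one that starts under the cover
- link: the long link as a whole; origin 16 mm below link_mid (centre of its underside), same axes
- carton: small brown carton with a white band, 70 x 100 x 36 mm, resting on the bin's cover; origin at the centre of its underside. Leave it there.
- tin: round tin 72 mm in diameter, 85 mm high, standing on the bench to the robot's left; origin at the centre of its underside. Leave it there.
- short_link: short link of the same make, eye centres 100 mm apart, 140 mm over all, 32 mm high, lying on the bench beyond the bin; origin at the centre of its underside. Leave it there.
Things that resemble listed ones, but are neither listed nor needed, are in the scene too. What is shaped like the short_link but orange is not meant.

How it is judged (in metres and radians):
On the way:
1. one eye of the long link is out above the bin's top while the other is still inside (((z of eye_a in the frame of mouth above 0.012 m and z of eye_b in the frame of mouth below -0.012 m) or (z of eye_b in the frame of mouth above 0.012 m and z of eye_a in the frame of mouth below -0.012 m))), for 0.1 s.
At the end, for the whole second after the job is handed in: The long link is gripped by the fingers and touches nothing else, both eye centres more than 125 mm above the bench (55 mm above the bin's top), its middle within 250 mm (seen from above) of the bin's middle, slower than 0.03 m/s and 0.15 rad/s (height (world z) of each of eye_a, eye_b above 0.125 m and horizontal distance between link_mid and bin below 0.25 m and contact force between the fingers and link above 2 N and contact force between link and bin below 0.1 N and contact force between link and carton below 0.1 N and contact force between link and tin below 0.1 N and contact force between link and short_link below 0.1 N and linear speed of link below 0.03 m/s and angular speed of link below 0.15 rad/s); the arm keeps its last pose, push and grip.
It fails at once if the carton is moved more than 30 mm (distance of carton from where it was at the start of the episode above 0.03 m).
It fails at once if the tin is moved more than 30 mm (distance of tin from where it was at the start of the episode above 0.03 m).
It fails at once if the short link is moved more than 30 mm (distance of short_link from where it was at the start of the episode above 0.03 m).
It fails at once if the long link is wrenched against the bin with more than 60 N (contact force between link and bin above 60 N).
It also fails if it takes over 38 s, if anything falls off the work surface, if the arm or the gripper's body presses on something with over 40 N, if the wrist force passes 120 N, or if a joint passes its speed limit or range.

## Working session

There is one attempt and no reset: what is moved stays moved. The work goes in short steps, Python scripts to look and compute and a shell command to move; the robot and the scene stay as the last step left them, time stands still between calls to the robot, and variables do not carry over. Pictures are saved under pics/ and viewed, and the job is handed in when it is done.

```bash
mkdir -p pics; cat > h.py <<'E'
import numpy as np, cv2
from cell import robot
def grab(n,f=None):
    s=robot.state(); d=robot.grab_frame(n)
    if f: cv2.imwrite('pics/'+f,d['image'][:,:,::-1])
    h=d['image'].shape[0]; d['f']=h/2/np.tan(np.radians(d['vertical_fov'])/2)
    if 'hand_eye' in d:
        T=np.eye(4);T[:3,:3]=s['orientation'];T[:3,3]=s['position'];d['c2w']=T@np.array(d['hand_eye'])
    else: d['c2w']=np.linalg.inv(np.array(d['extrinsics']))
    return d
def ray(d,u,v,z):
    r=d['c2w'][:3,:3]@np.array([(u-d['cx'])/d['f'],(v-d['cy'])/d['f'],1]);o=d['c2w'][:3,3]
    return o+r*(z-o[2])/r[2]
def pt(d,u,v):
    z=d['depth'][int(v),int(u)]
    return (d['c2w']@np.array([(u-d['cx'])/d['f']*z,(v-d['cy'])/d['f']*z,z,1]))[:3]
E
python3 - <<'E'
from h import *
np.set_printoptions(precision=4,suppress=True)
print(robot.state(), robot.finger_overhang)
for n in ['scene','top','wrist']:
    d=grab(n,n+'0.png'); np.savez('pics/'+n+'0.npz',**{k:d[k] for k in('depth','c2w','f','cx','cy','image')}); print(n,d['c2w'],d['f'])
E
```

```text
{'time': 0.0, 'qpos': array([-63.0356,  39.5341, -11.1437,  89.7473,   9.0141,  51.7096,
       -12.3239]), 'dq': array([-0.0487,  0.0436, -0.0888, -0.0213,  0.0402,  0.0744, -0.0182]), 'effort': array([ -0.    , -53.9591,  -1.2667, -15.8546,   0.0091,   0.0094,
        -0.    ]), 'position': array([0.2642, 0.5657, 0.2385]), 'orientation': array([[-0.0006,  0.423 ,  0.9061],
       [-0.0018,  0.9061, -0.423 ],
       [-1.    , -0.0019,  0.0002]]), 'contact_force': array([-0.113 , -0.2015,  0.166 ]), 'moment': array([-0.0142,  0.0342, -0.0207]), 'gripper_width': 0.08511486297183948} 0.008
scene [[ 0.129   0.5896 -0.7973  1.7363]
 [ 0.9916 -0.0851  0.0975 -0.0968]
 [-0.0104 -0.8032 -0.5956  0.8743]
 [ 0.      0.      0.      1.    ]] 598.9721590750424
top [[-0.0212 -0.9804  0.196   0.4355]
 [-0.9997  0.0177 -0.0193  0.0463]
 [ 0.0155 -0.1963 -0.9804  1.0942]
 [ 0.      0.      0.      1.    ]] 445.42312373857675
wrist [[ 0.4245  0.8719  0.2441  0.2019]
 [ 0.9054 -0.4086 -0.1151  0.5945]
 [-0.0006  0.2699 -0.9629  0.3727]
 [ 0.      0.      0.      1.    ]] 338.3978159143107
```

View pics/top0.png

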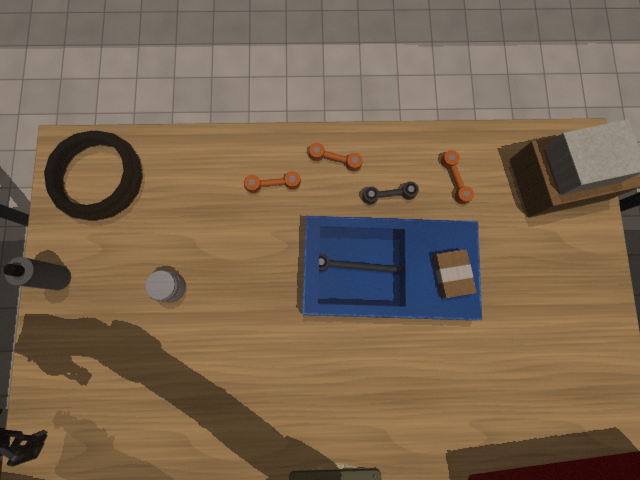

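View pics/scene0.png

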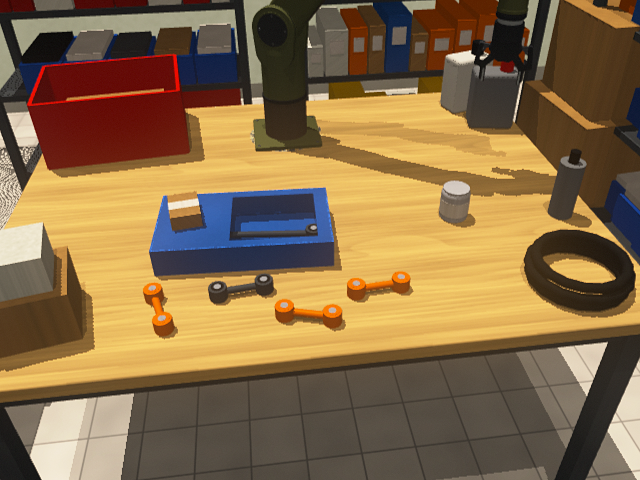

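View pics/wrist0.png

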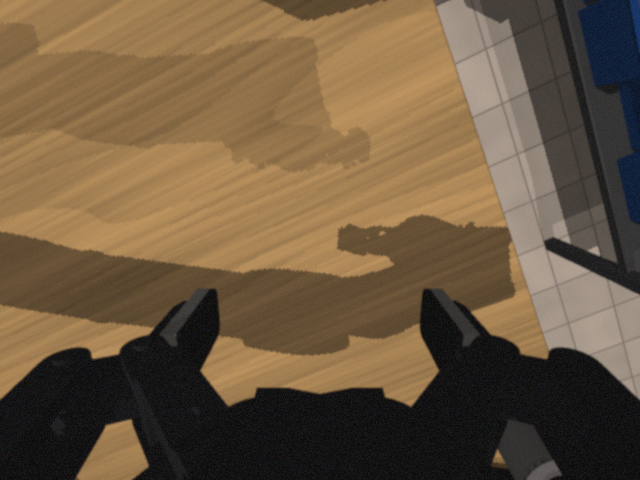

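Top view: the only dark rod lying inside the bin is the long link. Its eye_a is at (321,262) and its rod runs under the cover edge at (400,268). The short dark link at (371,194)–(411,188) is the one to leave alone. Next I'll measure all of these.

```bash
python3 - <<'E'
from h import *
np.set_printoptions(precision=4,suppress=True)
D={n:dict(np.load(f'pics/{n}0.npz')) for n in('top','scene')}
d=D['top'];img=d['image']
hsv=cv2.cvtColor(img,cv2.COLOR_RGB2HSV)
m=((hsv[...,0]>100)&(hsv[...,0]<130)&(hsv[...,1]>120)).astype(np.uint8)
m[:200]=0;m[330:]=0;m[:,:290]=0;m[:,495:]=0
# top surface pts
v,u=np.nonzero(m); P=np.array([pt(d,a,b) for a,b in zip(u,v)])
print('z hist',np.percentile(P[:,2],[5,50,95]))
t=P[abs(P[:,2]-.07)<.01][:,:2].astype(np.float32)
r=cv2.minAreaRect(t);print('rect',r)
# dark link in bin
s=hsv[...,1];val=hsv[...,2]
c=img[195:340,290:500];cv2.imwrite('pics/crop.png',cv2.resize(c,None,fx=3.8,fy=3.8,interpolation=cv2.INTER_CUBIC)[:,:,::-1])
for n,l in {'eyeA_top':(321,262),'rodend':(398,268),'rod mid':(360,265)}.items():
    print(n,pt(d,*l),ray(d,*l,.036),ray(d,*l,.028))
E
```

```text
z hist [0.0013 0.068  0.0723]
rect ((0.5548780560493469, -0.1425858438014984), (0.4072621464729309, 0.2296193540096283), 87.07958221435547)
eyeA_top [0.5721 0.0207 0.0362] [0.5722 0.0207 0.036 ] [0.5732 0.0205 0.028 ]
rodend [ 0.5553 -0.165   0.0261] [ 0.5542 -0.163   0.036 ] [ 0.5551 -0.1646  0.028 ]
rod mid [ 0.5643 -0.0735  0.0262] [ 0.5632 -0.0723  0.036 ] [ 0.5641 -0.0732  0.028 ]
```

View pics/crop.png

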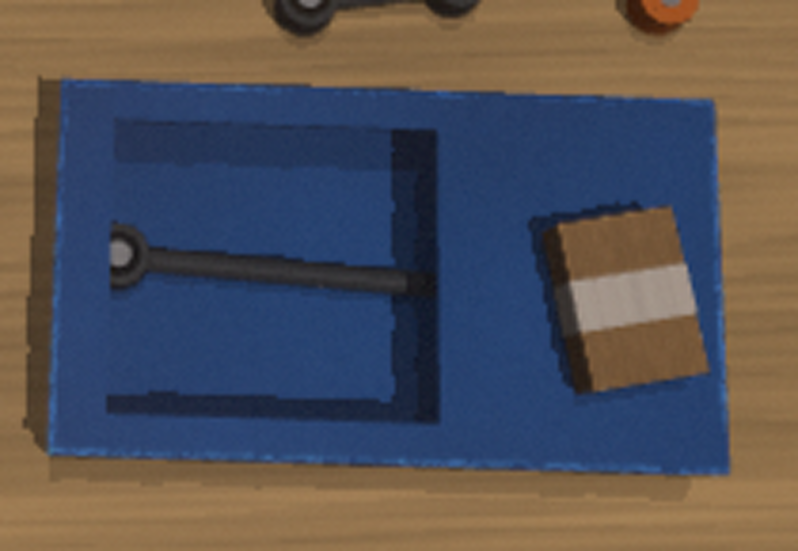

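The link geometry agrees with the depth, with the eye top at z=0.036. In the bin's frame, eye_a is at about x=+94, y=-9, so it sits slightly under the lip. The plan is:
1. Grip 40 mm inboard of eye_a with a low force.
2. Slide the link 25 mm toward the cover.
3. Lift so the link pivots in the pads, then draw it out slanting.

Moving over it now.

```bash
python3 -m pendant '[8.5,1.9,-3.65,0,-0.077,8.5,1.9,-3.65,0,-0.077,8.5,1.9,-3.65,0,-0.077,8.5,1.9,-3.65,0,-0.077,8.5,1.9,-3.65,0,-0.077,8.5,1.9,-3.65,0,-0.077,8.5,1.9,-3.65,0,-0.077,8.5,1.9,-3.65,0,-0.077]' 20
python3 -m pendant '[8.5,1.9,-3.65,0,-0.077,8.5,1.9,-3.65,0,-0.077,8.5,1.9,-3.65,0,-0.077,8.5,1.9,-3.65,0,-0.077,8.5,1.9,-3.65,0,-0.077,8.5,1.9,-3.65,0,-0.077,8.5,1.9,-3.65,0,-0.077,8.5,0,0,0,0]' 20
python3 - <<'E'
from h import *
s=robot.state();print(s['position'],s['orientation'],s['qpos'])
d=grab('wrist','w1.png')
E
```

```text
time: 0.95
position: [0.4168, 0.2728, 0.2392]
orientation: [[-0.0, 0.87, 0.493], [-0.0, 0.493, -0.87], [-1.0, -0.0, 0.0]]
contact_force: [0.9, 1.1, 0.9]
gripper_width: 0.0848
time: 1.75
position: [0.5516, 0.0114, 0.2394]
orientation: [[0.003, 0.999, -0.032], [-0.005, -0.032, -0.999], [-1.0, 0.003, 0.005]]
contact_force: [-0.1, 0.2, 0.1]
gripper_width: 0.0851
[0.5516209  0.01136174 0.23938359] [[ 0.00264995  0.99947351 -0.03233703]
 [-0.00490643 -0.03232376 -0.99946541]
 [-0.99998445  0.00280719  0.00481819]] [ -8.8154249   33.79535511   4.37773254 103.14577333  -3.13513155
  43.05307513  -4.74099236]
```

View pics/w1.png

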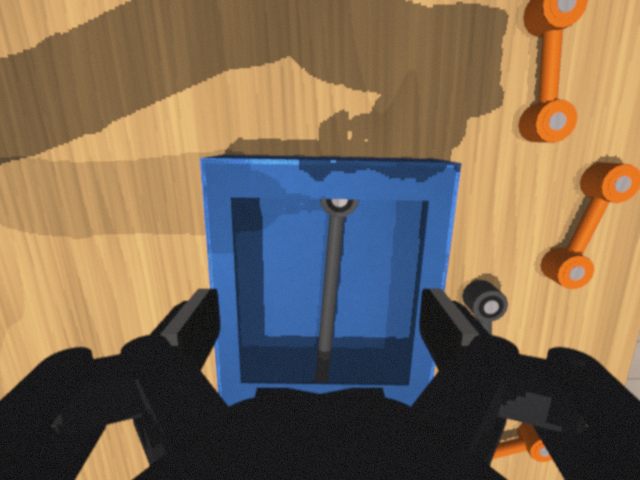

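The wrist view shows eye_a at (340,202), half under the lip, and the rod running down to (322,375). I'll refine the line of the rod from this.

```bash
python3 - <<'E'
from h import *
np.set_printoptions(precision=4,suppress=True)
d=grab('wrist');img=d['image'].astype(int)
g=img.sum(2); blue=img[...,2]-img[...,0]
A=[]
for v in range(235,340,8):
    row=blue[v,290:380]; k=np.nonzero(row<35)[0]+290
    p=ray(d,k.mean(),v,.020);A.append(p);print(v,k.min(),k.max(),p)
A=np.array(A)
vx=cv2.fitLine(A[:,:2].astype(np.float32),cv2.DIST_HUBER,0,.01,.01).ravel();print(vx,np.degrees(np.arctan2(vx[1],vx[0])))
print('eye',ray(d,340,202,.036),pt(d,340,208),robot.state()['position'])
E
```

```text
235 330 344 [ 0.5681 -0.0167  0.02  ]
243 329 343 [ 0.5669 -0.0258  0.02  ]
251 329 342 [ 0.5662 -0.0349  0.02  ]
259 328 341 [ 0.565  -0.0442  0.02  ]
267 327 340 [ 0.5637 -0.0537  0.02  ]
275 327 339 [ 0.563  -0.0632  0.02  ]
283 326 339 [ 0.5622 -0.0729  0.02  ]
291 325 338 [ 0.5609 -0.0827  0.02  ]
299 324 337 [ 0.5596 -0.0927  0.02  ]
307 324 336 [ 0.5588 -0.1028  0.02  ]
315 323 335 [ 0.5574 -0.113   0.02  ]
323 322 334 [ 0.556  -0.1234  0.02  ]
331 321 333 [ 0.5546 -0.1339  0.02  ]
339 320 333 [ 0.5538 -0.1446  0.02  ]
[ 0.1115  0.9938  0.5612 -0.0789] 83.59642
eye [0.5709 0.0223 0.036 ] [0.5708 0.0162 0.0364] [0.5494 0.0178 0.2389]
```

```bash
python3 -m pendant '[8.5,1.0,-2.0,-2,-0.042,8.5,0.87,-1.7,-2.5,-0.042,8.5,0,0,-3,0,8.5,0,0,-3,0,8.5,0,0,-2,0,8.5,0,0,-1.5,0,8.5,0,0,0,0,8.5,0,0,0,0]' 20
python3 - <<'E'
from h import *
s=robot.state();print(s['position'],s['orientation'][:,1],s['contact_force'])
d=grab('wrist','w2.png')
E
```

```text
time: 2.65
position: [0.5679, -0.0167, 0.0995]
orientation: [[-0.0, 0.995, -0.103], [0.001, -0.103, -0.995], [-1.0, -0.001, -0.001]]
contact_force: [0.3, -0.2, 0.1]
gripper_width: 0.0851
[ 0.56787538 -0.01672616  0.09947754] [ 9.94712067e-01 -1.02701706e-01 -5.13123762e-04] [ 0.25753486 -0.22917143  0.09635174]
```

View pics/w2.png

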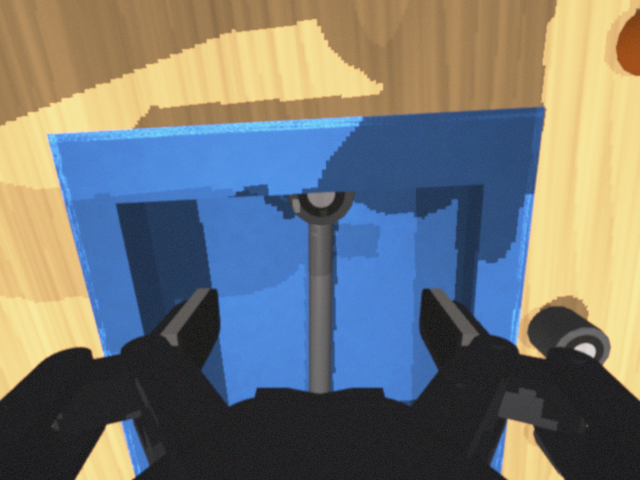

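The rod is centred between the fingers at u≈320. Descending and gripping.

```bash
python3 -m pendant '[8.5,0,0,-2.5,0,8.5,0,0,-2.5,0,8.5,0,0,-2,0,8.5,0,0,-1.15,0,8.5,0,0,0,0,8.5,0,0,0,0,0,0,0,0,0,0,0,0,0,0]' 20
python3 -m pendant '[0,0,0,0,0,0,0,0,0,0,0,0,0,0,0,0,0,0,0,0,0,0,0,0,0,0,0,0,0,0,0,0,0,0,0,0,0,0,0,0]' 20
python3 - <<'E'
from h import *
d=grab('wrist','w3.png');grab('scene','s3.png')
E
```

```text
time: 3.5
position: [0.5688, -0.0182, 0.0188]
orientation: [[0.002, 0.994, -0.105], [-0.0, -0.105, -0.994], [-1.0, 0.002, -0.0]]
contact_force: [-0.0, 0.2, 0.9]
gripper_width: 0.0588
time: 4.3
position: [0.5683, -0.0182, 0.0181]
orientation: [[0.0, 0.994, -0.105], [-0.0, -0.105, -0.994], [-1.0, 0.0, -0.0]]
contact_force: [-0.5, 0.5, 5.5]
gripper_width: 0.0154
```

View pics/w3.png

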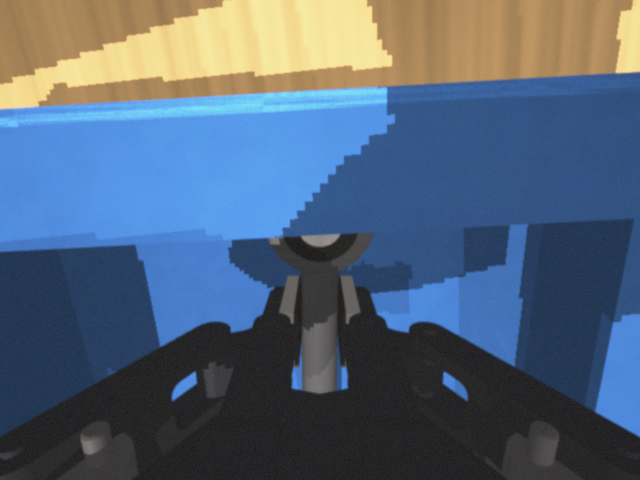

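Gripped at 15.4 mm, with eye_a still partly under the lip. I'll slide the link 27 mm along its own axis toward the cover and lift it a little.

```bash
python3 -m pendant '[0,0,-0.5,0,0,0,-0.1,-0.7,0,0,0,-0.1,-0.8,0,0,0,-0.1,-0.8,0,0,0,0,0,0.5,0,0,0,0,0.5,0,0,0,0,0.5,0,0,0,0,0,0]' 20
python3 - <<'E'
from h import *
d=grab('wrist','w4.png');grab('scene','s4.png')
E
```

```text
time: 5.2
position: [0.5651, -0.0463, 0.0333]
orientation: [[0.0, 0.994, -0.105], [-0.0, -0.105, -0.994], [-1.0, 0.0, 0.0]]
contact_force: [-0.2, -0.2, -3.0]
gripper_width: 0.0152
```

View pics/w4.png

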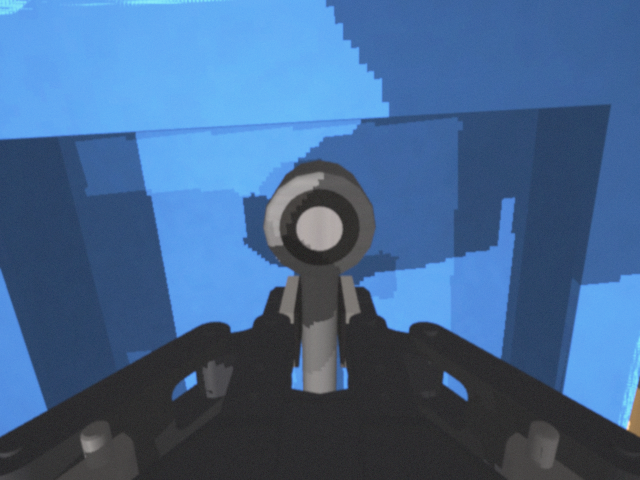

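View pics/s4.png

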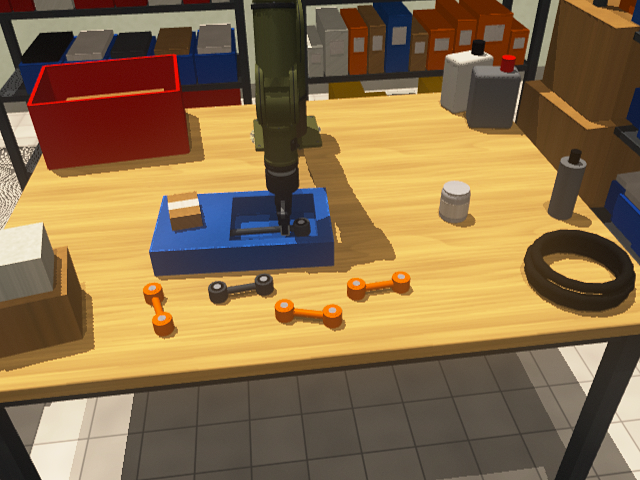

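Eye_a is now well clear of the lip. Wrist load is 3 N, which fits eye_b still resting on the floor. Lifting further.

```bash
python3 -m pendant '[0,0,0,0.7,0,0,0,0,0.8,0,0,0,0,0.8,0,0,0,0,0.8,0,0,0,0,0.8,0,0,0,0,0.6,0,0,0,0,0,0,0,0,0,0,0]' 20
python3 - <<'E'
from h import *
d=grab('wrist','w5.png');d=grab('scene','s5.png');cv2.imwrite('pics/s5c.png',cv2.resize(d['image'][150:310,120:370],None,fx=3,fy=3)[:,:,::-1])
E
```

```text
time: 6.1
position: [0.5652, -0.0457, 0.078]
orientation: [[0.001, 0.995, -0.104], [0.0, -0.104, -0.995], [-1.0, 0.0, -0.001]]
contact_force: [0.1, 1.3, -3.8]
gripper_width: 0.0152
```

View pics/w5.png

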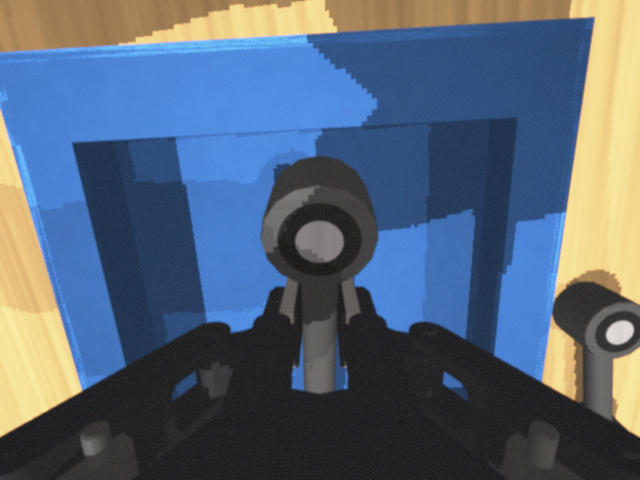

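View pics/s5c.png

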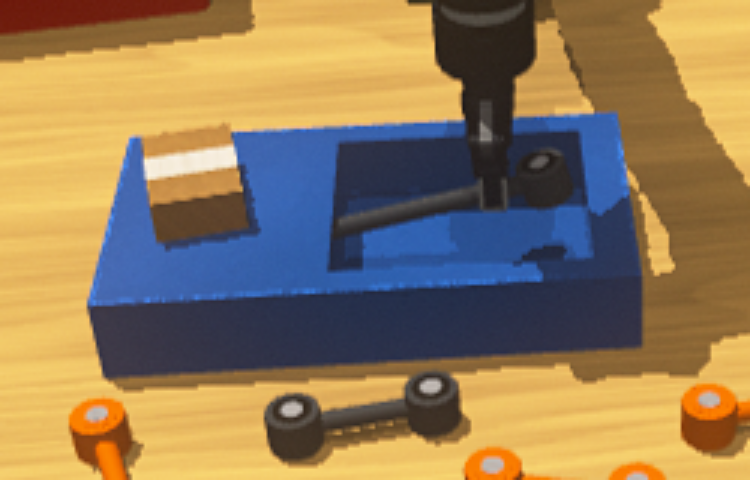

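It pivots passively in the pads, now tilted about 16°, with no significant force. Next: a little more lift, then draw it out toward the lip end while rising.

```bash
python3 -m pendant '[0,0,0,0.6,0,0,0,0,0.6,0,0,0,0,0.3,0,0,0.05,0.7,0.3,0,0,0.1,1.0,0.3,0,0,0.1,1.0,0.4,0,0,0.1,1.0,0.4,0,0,0.1,0.8,0.3,0]' 20
python3 - <<'E'
from h import *
d=grab('scene','s6.png');cv2.imwrite('pics/s6c.png',cv2.resize(d['image'][150:310,120:370],None,fx=3,fy=3)[:,:,::-1])
E
```

```text
time: 7.0
position: [0.5698, 0.0008, 0.1102]
orientation: [[0.0, 0.995, -0.103], [0.001, -0.103, -0.995], [-1.0, 0.0, -0.001]]
contact_force: [-0.6, -0.6, -2.9]
gripper_width: 0.0146
```

View pics/s6c.png

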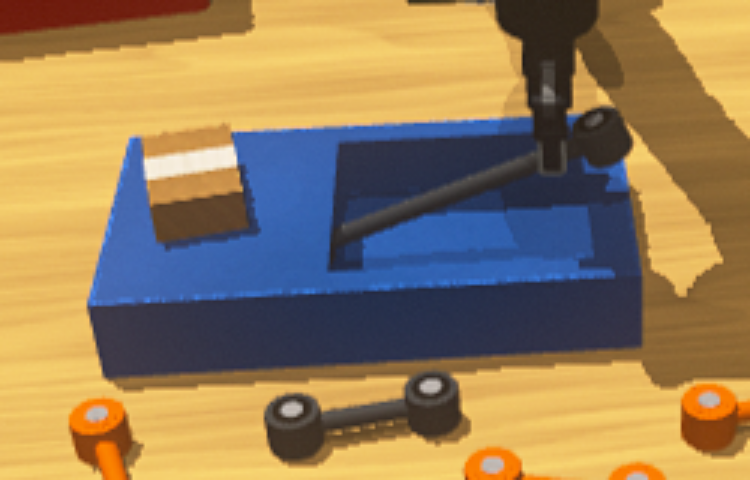

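```bash
python3 -m pendant '[0,0.1,0.9,0.1,0,0,0.1,0.9,0.2,0,0,0.1,0.9,0.2,0,0,0.1,0.9,0.2,0,0,0.1,0.9,0.2,0,0,0.1,0.9,0.2,0,0,0.1,0.9,0.2,0,0,0,0,0,0]' 20
python3 - <<'E'
from h import *
d=grab('scene','s7.png');cv2.imwrite('pics/s7c.png',cv2.resize(d['image'][150:310,120:370],None,fx=3,fy=3)[:,:,::-1])
d=grab('top','t7.png');cv2.imwrite('pics/t7c.png',cv2.resize(d['image'][180:340,250:500],None,fx=3,fy=3)[:,:,::-1])
E
```

```text
time: 7.85
position: [0.577, 0.0645, 0.1231]
orientation: [[0.001, 0.995, -0.102], [0.002, -0.102, -0.995], [-1.0, 0.001, -0.002]]
contact_force: [0.6, 1.4, -2.3]
gripper_width: 0.0148
```

View pics/s7c.png

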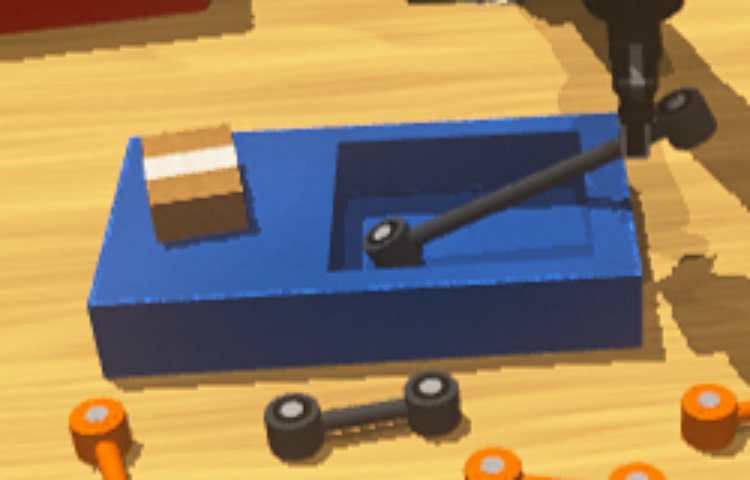

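View pics/t7c.png

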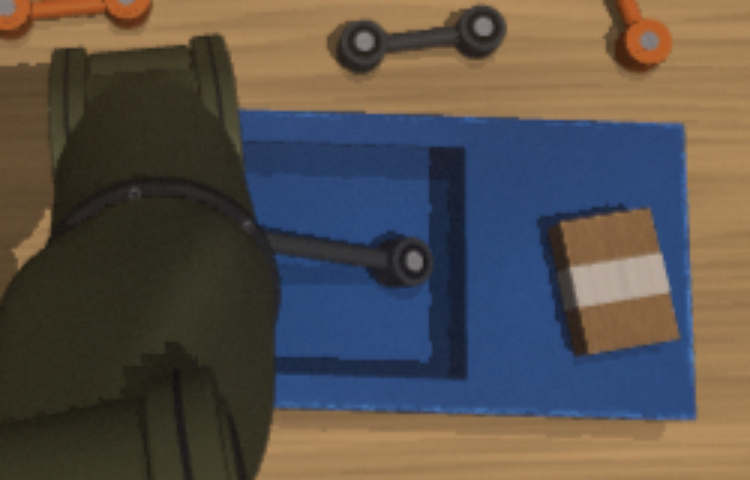

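Eye_b is clear of the cover edge. I'll tighten the grip to keep the slant, then lift straight up.

```bash
python3 -m pendant '[0,0,0,0,0,0,0,0,0,0,0,0,0,0,0,0,0,0,0.5,0,0,0,0,1,0,0,0,0,1,0,0,0,0,1,0,0,0,0,0.5,0]' 100
python3 - <<'E'
from h import *
d=grab('scene','s8.png');cv2.imwrite('pics/s8c.png',cv2.resize(d['image'][130:310,120:370],None,fx=3,fy=3)[:,:,::-1])
E
```

```text
time: 8.75
position: [0.5774, 0.0619, 0.1645]
orientation: [[0.003, 0.994, -0.105], [0.0, -0.105, -0.994], [-1.0, 0.002, -0.001]]
contact_force: [0.3, 0.1, -5.1]
gripper_width: 0.0123
```

View pics/s8c.png

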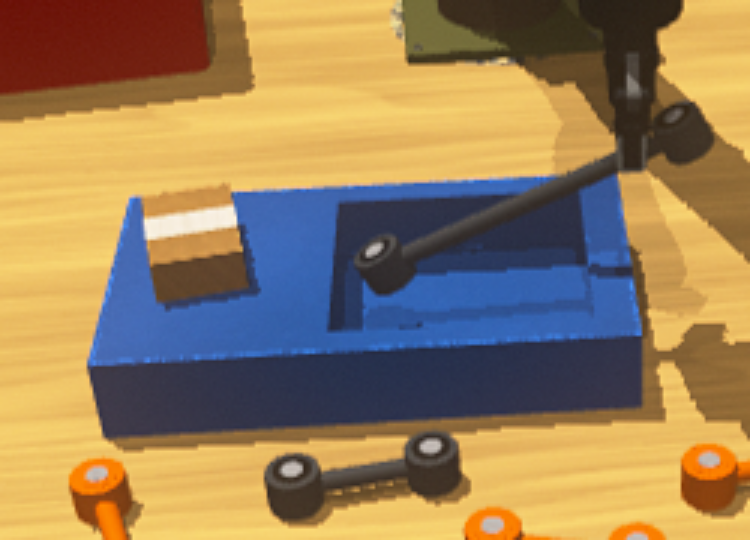

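The slant is holding rigidly. Lifting another 13 cm.

```bash
python3 -m pendant '[0,0,0,1,0,0,0,0,2,0,0,0,0,2.5,0,0,0,0,2.5,0,0,0,0,2.5,0,0,0,0,1.5,0,0,0,0,1,0,0,0,0,0,0]' 100
python3 -m pendant '[0,0,0,0,0,0,0,0,0,0,0,0,0,0,0,0,0,0,0,0,0,0,0,0,0,0,0,0,0,0,0,0,0,0,0,0,0,0,0,0]' 100
python3 - <<'E'
from h import *
np.set_printoptions(precision=4,suppress=True)
d=grab('scene','s9.png')
img=d['image'].astype(int);mx=img.max(2)
P=np.array([pt(d,u,v) for v in range(60,330) for u in range(130,400) if mx[v,u]<75 and d['depth'][v,u]>0])
k=(P[:,2]>.09)&(P[:,1]<.1)&(P[:,1]>-.25)&(abs(P[:,0]-.58)<.08)
for y in np.arange(-.2,.1,.03):
    q=P[k&(abs(P[:,1]-y)<.015)]
    if len(q):print(round(y,3),len(q),q.min(0),q.max(0))
s=robot.state();print(s['position'],s['contact_force'],s['dq'],s['time'])
E
```

```text
time: 9.6
position: [0.5771, 0.0618, 0.2941]
orientation: [[0.002, 0.994, -0.105], [0.0, -0.105, -0.994], [-1.0, 0.002, -0.001]]
contact_force: [0.0, 0.6, -5.0]
gripper_width: 0.0125
time: 10.4
position: [0.5766, 0.0619, 0.2928]
orientation: [[0.0, 0.994, -0.105], [0.0, -0.105, -0.994], [-1.0, 0.0, -0.0]]
contact_force: [-0.7, -0.3, -4.7]
gripper_width: 0.0122
-0.14 144 [ 0.5437 -0.1535  0.1816] [ 0.5827 -0.125   0.2179]
-0.11 107 [ 0.5576 -0.1249  0.1874] [ 0.581  -0.0952  0.2215]
-0.08 57 [ 0.5639 -0.095   0.2139] [ 0.5757 -0.0652  0.235 ]
-0.05 58 [ 0.567  -0.0636  0.2299] [ 0.5769 -0.0361  0.2494]
-0.02 71 [ 0.5703 -0.0346  0.2421] [ 0.5814 -0.0053  0.2662]
0.01 97 [ 0.5718 -0.0036  0.2537] [0.5892 0.025  0.4502]
0.04 733 [0.5605 0.0251 0.2666] [0.643  0.055  0.4591]
0.07 791 [0.519 0.055 0.29 ] [0.6448 0.0849 0.4585]
0.1 227 [0.5621 0.0851 0.2951] [0.6069 0.1    0.4551]
[0.5766 0.0619 0.2928] [ 0.2917  0.1071 -4.7132] [ 0.0279  0.0403 -0.0028  0.0293  0.0036 -0.0785 -0.187 ] 10.45
```

View pics/s9.png

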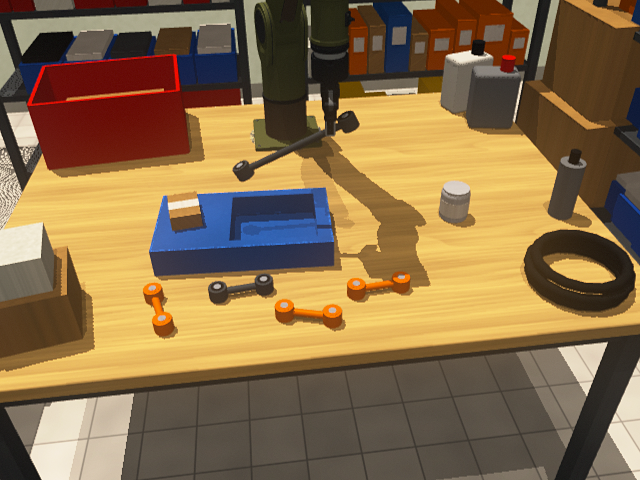

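The scene view shows the link held slanting, with eye_b at (243,170) and eye_a at (347,121). The lowest point I measured on it is z=0.18 m. The carton, tin and short link are where they started. Handing in.

```bash
python3 -c "
from cell import robot
print(robot.sign_off())"
```

```text
the job is handed in; nothing more can be done
None
```

The long link is out of the bin. At hand-in (about 10.5 s of the 38 s allowed) it was held still in the gripper above the bin. `sign_off` gave no verdict, so the results below are my own last checks.

**How I did it:** I gripped the rod 40 mm inboard of eye_a at 20 N and slid the link about 27 mm toward the cover to free eye_a from the lip. As I lifted, it pivoted in the pads and tilted. I then drew it out slanting toward the lip end, eye_a first, until eye_b had cleared the cover. Finally I tightened the grip to 100 N and lifted it clear.

**Last checks:**
- **Height:** the lowest point measured on the link was z ≈ 0.18 m, above the 0.125 m required.
- **Position:** its middle was about 0.12 m from the bin's middle, within the 0.25 m limit.
- **Load and motion:** the wrist carried a steady 5 N or so, which fits the link's weight alone. The joints and the slant were still.
- **Forces on the way:** wrist force readings at the end of each move never passed about 6 N.
- **Other objects:** the carton, tin and short link look unmoved in the last picture. I judged this by eye and did not measure it.

No check failed or disagreed.

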